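Put the keys away in the push-release key drawer

TASK

Put the keys with the umbrella-handle fob away in the drawer of the oak letter rack: first stand whichever one thing is in the drawer's way (jar, bike bell or torch) upright somewhere else on the radiator cover, then press the steel button on the rack so that the drawer springs right out, touched by nothing. Lay the keys in the drawer, let go, and push the drawer home until its catch holds it. Everything else stays where it is.

Things in the scene. Friction and masses are not known exactly. Their poses are not given: they have to be found in the camera images.
- rack: Oak letter rack with key drawer, fixed. Origin: centre of its underside, on the cover top; x points from its front to its back, z up. Case 190 mm (x) by 220 mm (y), front face at x = -95, top board 75 mm high; letters rise to 165 mm behind x = +32. The open drawer fills x = -95 to -215, y = -98 to +98 mm, up to 66 mm high; one of jar, bell and torch stands there at the start.
- drawer (a joint): How far the drawer is out towards the rack's -x, m: 0.002 to 0.003 latched (front flush), 0.120 fully out. A spring pushes it out (6 N when shut, 3.5 N when out) against a damper, in about half a second. Pushed in to about 0 (15 N at most) its striker rides over the catch, which then holds it.
- button (a joint): How far the push button is pressed, m: 0 is up, 0.008 is fully down. It takes 2 N to start and 5 N fully down, springs back, and frees the drawer after 4 to 5 mm (about 4 N).
- button_top (a point): Centre of the top face of the round steel push button (26 mm across, standing 16 mm proud of the rack's top board). It is pressed straight down.
- drawer_front (a point): Centre of the outer face of the drawer's front board (196 mm wide, 50 mm high, no handle); its x axis points from the front to the back of the rack, along which the drawer is pushed shut. It moves with the drawer.
- drawer_in (a point): Point on the drawer's inner floor, 20 mm above the cover, axes as the rack's; it moves with the drawer. With the drawer out it is the middle of the part open from above, 105 mm (x) by 172 mm (y). The front board is 12 mm thick and rises 45 mm above this floor, the side walls 28 mm.
- fob: The keys to put away: black plastic fob shaped like an umbrella's crook handle, with a steel split ring and key, one rigid piece lying flat, 60 g. Origin: underside of the middle of the straight shaft, where to grip it. Shaft 14 mm thick, along x from -26 to +20; the crook bends to +y at the -x end (to x = -46, y = +33); ring and key (10 mm high) run along +x to x = +98 mm.
- jar: Small glass jar with a cork-coloured plastic lid, standing upright. Origin: centre of its underside. 54 mm across, lid 56 mm across, 74 mm high in all; about 180 g.
- bell: Red plastic bike bell, dome up. Origin: centre of its underside. Black foot 40 mm across and 9 mm high, dome 54 mm across (upright sides from 9 to 23 mm height), 41 mm high in all; a small black thumb lever at the foot sticks out along +x to 40 mm from the axis, 8 to 10 mm wide and 10 mm high. About 70 g.
- torch: Hand torch standing on its lamp end. Origin: centre of its underside. Head 36 mm across up to 26 mm height, barrel 26 mm across from 36 mm up to 104 mm height; about 150 g.
- bowl: Hand-thrown stoneware key bowl with coins in it, 116 mm across the rim, 52 mm high. Origin: centre of its underside. To be left alone.
- hoop: Steel keyring hoop, 58 mm across, with two brass keys that reach 77 mm from its centre towards +x and +y, lying flat, 4 mm high. Origin: centre of the hoop. To be left alone.
- glasses_case: Brown glasses case, 155 mm (x) by 60 mm (y), 38 mm high. Origin: centre of its underside. To be left alone.
Not all that is in view belongs to the job. What is meant by the fob is not blue or red, and is the smaller of those in its own colour.

How it is judged:
By the outcome, as a careful person would: the job done as asked, in the order asked, and still so for the second after the job is handed in, with the robot touching nothing.
It also fails if it takes over 72 s, if anything falls off the work surface, if the arm or the gripper's body presses on something with over 40 N, if the wrist force passes 120 N, or if a joint passes its speed limit or range.

ROBOT

A 6-joint arm with a two-finger parallel gripper is mounted at the origin on the work surface. World frame = base frame: x ahead of the robot, y to its left, z up, the work surface at z = 0. Lengths are in m, angles in rad, forces in N, time in s.
With the tool pointing down it reaches from about 0.4 to 0.825 m from the base axis. Payload 7 kg.
Tool frame: the origin (TCP) lies on the front face of the gripper's body, between the roots of the fingers; the fingertips stand 66 mm ahead of it and the grasp point (between the pads) lies 47 mm ahead of it; z points along the fingers, y is the line along which they close (so a half turn about z gives the same grasp; the last joint's range is limited). The gripper opens to 88 mm and grips with 3 to 60 N. Pads are 19 mm wide; open, the fingers measure 130 mm over their backs; the gripper's body (78 mm by 193 mm) begins 47 mm behind the grasp point.
Start: joints at [-0.916, 0.359, 0.012, 0, -1.224, -0.288], TCP at [0.242, -0.63, 0.292] pointing down, gripper open.
Joint ranges: [-3.07, 3.07], [-1.43, 2.12], [-1.02, 1.25], [-3.03, 1.67], [-3.05, -0], [-3.03, 3.03]. Speed limits (rad/s): [2.39, 2.39, 3.01, 3.14, 3.14, 3.14].

INTERFACE

Orientations are given as [roll, pitch, yaw] about the fixed x, y, z axes, in that order (R = Rz(yaw) Ry(pitch) Rx(roll)).
In Python, from station import arm gives the robot as it stands. The module is installed in compiled form; this text tells all that it offers.
- The arm moves only by the tool move_arm, never from a script. Its argument "increments" is a list of rows, each an object of numbers: "jaw": the gripper command: -1 is shut, 1 is fully open, values between are in proportion; "dx", "dy", "dz": the shift along the tool's x, y, z in m; "twist": the turn about the tool's z in rad. A call has 1 to 12 rows; each row shifts and turns the commanded pose from where the row before left it, along the tool's axes as they then stand; what a row does not reach is not made up. A row lasts 1/12 s, in which the tool goes at most 41.7 mm and 7.16 degrees, less where a joint would pass 70% of its speed; a pose out of reach is approached as far as the arm can. A call is refused whole if a number of a shift passes 0.0417 or a number of a turn 0.125, either way. A call with a gripper value outside its range is refused whole. The fingers move at their own pace and stop on an object; "force" is the grip in N (left out, the last holds). Time passes only in rows, so rows that do not move let the fingers close. It gives the time, the measured TCP pose, the force, the opening and the grip force at its end, in the units of the state.
- arm.get_state(): the state, without advancing time (a new reading comes with each control period).
- arm.grab_frame(name): name is "scene" or "top" or "wrist"; returns the picture (384x512x3 uint8, blue, green, red); there is no depth.
- arm.camera_info(name): a dict with "K" (3x3 intrinsics, pixels), "k1" (the pictures are not rectified: a ray, as slopes to the right and down, at radius r is drawn at 1 + k1 r^2 times it, then the intrinsics apply), "extrinsics" (4x4, takes a point from camera to world coordinates). Camera axes: x right, y down, z forward; pixel columns grow to the right and rows downward; lengths in m; the calibration is good to about 2 mm. A picture is of the moment at which its call begins: read the wrist's pose just before it. camera_info takes no time and is no camera call; for the wrist camera it gives the pose at the moment of the call.
- arm.job_done(): hands the job in; it is judged then, once.
Trained networks look in the newest picture that a camera, given by its name, has taken for a name from the list of things; names that differ only in an ending like _2 or _b are one class to them, and where a whole thing is asked for, a point or a joint stands for the part that bears it (a point fixed in the world has none). Each returns a list of dicts, best first, with "score" (0 to 1); they miss things now and then, are a little off and sometimes report something else, mostly with a low value. They report only what shows in the picture. A call takes as long as a camera call. They do not tell look-alikes from the thing itself.
- arm.find_in(camera, name): "position" ([x, y, z] in m, in world coordinates, good to about 4 mm: the middle of the surface that is visible of it).
- arm.silhouettes(camera, name): "pixels" (384x512 bool, what is visible of it).
- arm.pinpoint(camera, name): "position" ([x, y, z] in m, in world coordinates, good to about 4 mm: a listed point, or the origin of a listed thing).
The state is a dict: "t": time; "q": joint angles; "qd": joint speeds; "joint_efforts": joint torques, N m; "eef_pos": TCP position; "ee_rot": TCP orientation; "force": force on the tool from outside, world axes, zero at the start; "moment": the same for the moment, N m; "width": finger opening in m; "gripper_force": force on a finger pad.
Only numpy, scipy, OpenCV 4.12 (cv2) and the standard library are available. Lean on these libraries where they do the work, as an engineer would, in place of code of your own. Each camera call takes 0.05 s, during which the arm holds its last target. There are 200 camera calls.

## Working session

There is one attempt and no reset: what is moved stays moved. The work goes in short steps, Python scripts to look and compute and a tool call to move; the robot and the scene stay as the last step left them, time stands still between calls to the robot, and variables do not carry over. Pictures are saved under pics/ and viewed, at most 10 in all, crops included, and the job is handed in when it is done.

Besides the shell and the picture viewer there is one more tool, called after "Request:" by a JSON object that holds its "op" and its "data". move_arm: Moves the arm, as the interface text tells. Its arguments: {"type":"object","properties":{"increments":{"type":"array"},"force":{"type":"number"}},"required":["increments"]}

```bash
mkdir -p pics; python3 - <<'E'
from station import arm
import cv2,numpy as np
s=arm.get_state();print(s['t'],s['eef_pos'],s['ee_rot'],s['width'])
for c in("scene","top"):
    im=arm.grab_frame(c);cv2.imwrite(f"pics/{c}0.png",im)
for c in("top","scene"):
    print(c)
    for n in["rack","button_top","drawer_front","drawer_in","fob","jar","bell","torch","bowl","hoop","glasses_case"]:
        print(n,[(round(d['score'],2),np.round(d['position'],3).tolist()) for d in arm.pinpoint(c,n)][:5])
E
```

```text
0.0 [ 0.24191188 -0.62976007  0.29121702] [ 3.13993843e+00 -1.47378356e-04 -2.77493070e+00] 0.08778161469808685
top
rack [(0.84, [0.679, -0.071, -0.001])]
button_top [(0.5, [0.623, -0.07, 0.09])]
drawer_front [(0.77, [0.585, -0.07, 0.038])]
drawer_in []
fob [(0.86, [0.482, 0.367, -0.0]), (0.73, [0.278, 0.256, 0.0]), (0.69, [0.315, -0.189, 0.003]), (0.62, [0.501, 0.151, -0.002])]
jar [(0.61, [0.653, -0.261, 0.001]), (0.57, [0.495, -0.029, 0.002])]
bell []
torch [(0.76, [0.498, -0.029, 0.004])]
bowl [(0.86, [0.495, -0.282, -0.002])]
hoop [(0.61, [0.619, 0.387, 0.005])]
glasses_case [(0.85, [0.558, -0.409, 0.0])]
scene
rack [(0.97, [0.676, -0.071, -0.005])]
button_top [(0.53, [0.622, -0.07, 0.092]), (0.35, [0.676, -0.073, -0.004])]
drawer_front []
drawer_in []
fob [(0.82, [0.316, -0.189, 0.003]), (0.65, [0.5, 0.148, -0.001]), (0.56, [0.272, 0.263, 0.002]), (0.47, [0.479, 0.374, -0.002])]
jar [(0.8, [0.655, -0.262, 0.004]), (0.32, [0.62, -0.068, 0.09])]
bell []
torch [(0.76, [0.494, -0.027, -0.001])]
bowl [(0.89, [0.492, -0.28, -0.0]), (0.27, [0.623, -0.067, 0.091])]
hoop [(0.44, [0.622, 0.385, 0.0])]
glasses_case [(0.8, [0.556, -0.409, 0.001]), (0.64, [0.676, -0.07, 0.001])]
```

View pics/top0.png

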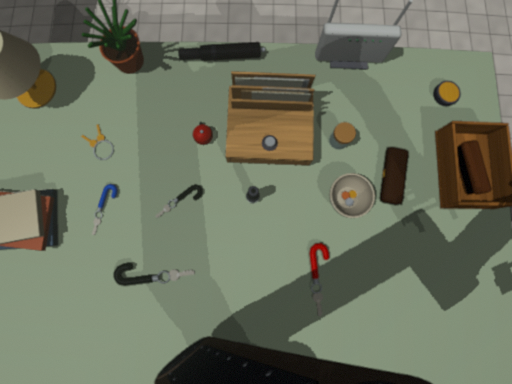

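View pics/scene0.png

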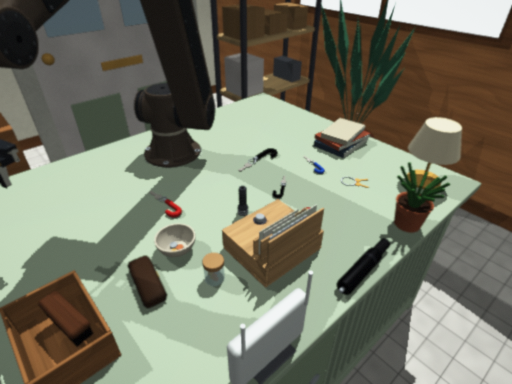

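The drawer is blocked by the torch at (253,193). These could be taken for the fob:
- red at (318,260)
- blue at (107,200)
- large black at (145,275)
- small black at (185,200)

Red and blue are ruled out by the description, so I choose the smaller black one at (185,200). I'll check it in a crop and measure the yaws.

```bash
cat > h.py <<'E'
from station import arm
import cv2,numpy as np
def unproj(cam,px,z,info=None):
    i=info or arm.camera_info(cam);K=np.array(i['K'],float);T=np.array(i['extrinsics'])
    px=np.atleast_2d(px).astype(float)
    u=cv2.undistortPoints(px[:,None],K,np.array([i['k1'],0,0,0.]))[:,0]
    d=np.c_[u,np.ones(len(u))]@T[:3,:3].T;o=T[:3,3]
    return o+d*((z-o[2])/d[:,2])[:,None]
E
python3 - <<'E'
from h import *
im=arm.grab_frame("top")
c=im[60:300,90:330];cv2.imwrite("pics/crop1.png",cv2.resize(c,None,fx=2.5,fy=2.5,interpolation=cv2.INTER_CUBIC))
for d in arm.silhouettes("top","fob"):
    ys,xs=np.nonzero(d['pixels']);w=unproj("top",np.c_[xs,ys],0.007)[:,:2]
    m,(L,W),a=cv2.minAreaRect(w.astype(np.float32));v=np.linalg.eigh(np.cov(w.T))[1][:,1]
    print('fob',round(d['score'],2),xs.mean(),ys.mean(),np.round(m,3),round(L,3),round(W,3),a,'axis deg',np.degrees(np.arctan2(v[1],v[0])))
print('rack front top edge',unproj("top",[[227,161],[312,163]],0.075).round(4))
d=arm.silhouettes("top","rack")[0]['pixels'];
bot=[(x,np.nonzero(d[:,x])[0].max()) for x in range(232,308)]
w=unproj("top",bot,0.075);p=np.polyfit(w[:,1],w[:,0],1);print('front slope deg',np.degrees(p[0]),p)
s=np.nonzero(d.any(0))[0];print(s.min(),s.max())
for n in["torch","bell","jar"]:print(n,[(round(d['score'],2),np.round(d['position'],3)) for d in arm.find_in("top",n)])
E
```

```text
fob 0.72 104.02786377708978 201.87616099071207 [0.458 0.364] 0.04 0.132 75.36933898925781 axis deg 159.41293651803826
fob 0.61 143.8927152317881 275.37218543046356 [0.288 0.225] 0.056 0.214 1.5426876544952393 axis deg 92.64797356335048
fob 0.59 183.78854625550662 196.80616740088107 [0.475 0.163] 0.037 0.136 37.16746139526367 axis deg 122.6631685745337
fob 0.44 268.1389645776567 161.15531335149865 [ 0.591 -0.073] 0.203 0.014 88.38541412353516 axis deg 88.82390761595384
rack front top edge [[ 0.5734  0.0347  0.075 ]
 [ 0.5717 -0.1779  0.075 ]]
front slope deg 1.9863935937692259 [0.03466911 0.5727929 ]
226 314
torch [(0.58, array([ 0.491, -0.03 ,  0.089]))]
bell [(0.59, array([0.651, 0.107, 0.032]))]
jar [(0.74, array([ 0.646, -0.254,  0.073])), (0.63, array([ 0.49 , -0.031,  0.088])), (0.35, array([ 0.687, -0.066,  0.075]))]
```

View pics/crop1.png

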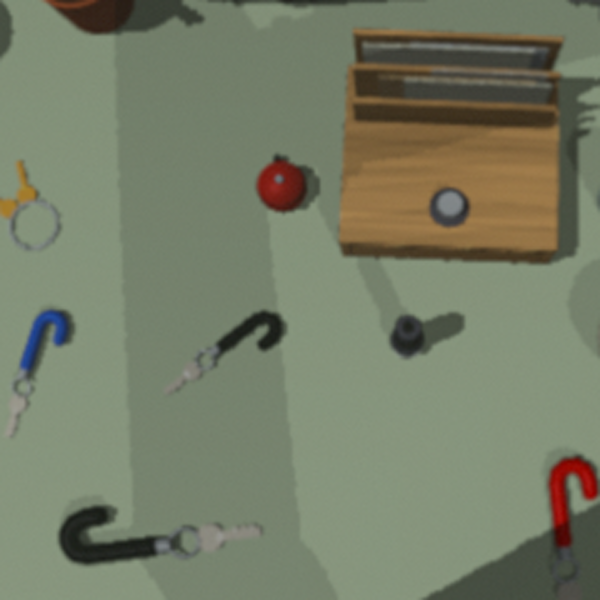

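The crop confirms it: the small black fob is at about (185,197) in the full picture, with its key towards the lower left. It is clearly smaller than the black one at (145,275). The torch at (253,193) is the drawer's blocker. First I'll align the tool, then move above the torch.

Request:
{"op": "move_arm", "data": {"increments": [{"jaw": 1,"twist": 0.122},{"twist": 0.122},{"twist": 0.122},{"dx": -0.014,"dy": 0.033},{"dx": -0.014,"dy": 0.033},{"dx": -0.014,"dy": 0.033},{"dx": -0.014,"dy": 0.033},{"dx": -0.014,"dy": 0.033},{"dx": -0.014,"dy": 0.033}]}}

```text
$.increments[0]: bad value
```

Request:
{"op": "move_arm", "data": {"increments": [{"jaw": 1,"dx": 0,"dy": 0,"dz": 0,"twist": 0.122},{"jaw": 1,"dx": 0,"dy": 0,"dz": 0,"twist": 0.122},{"jaw": 1,"dx": 0,"dy": 0,"dz": 0,"twist": 0.122},{"jaw": 1,"dx": -0.014,"dy": 0.033,"dz": 0,"twist": 0},{"jaw": 1,"dx": -0.014,"dy": 0.033,"dz": 0,"twist": 0},{"jaw": 1,"dx": -0.014,"dy": 0.033,"dz": 0,"twist": 0}], "force": 20}}

```text
t: 2.0
eef_pos: [0.2839, -0.5302, 0.2916]
ee_rot: [3.141, -0.001, 3.141]
force: [0.3, 0.1, 0.4]
width: 0.0877
gripper_force: 0.0
```

Request:
{"op": "move_arm", "data": {"increments": [{"jaw": 1,"dx": -0.014,"dy": 0.033,"dz": 0,"twist": 0},{"jaw": 1,"dx": -0.014,"dy": 0.033,"dz": 0,"twist": 0},{"jaw": 1,"dx": -0.014,"dy": 0.033,"dz": 0,"twist": 0},{"jaw": 1,"dx": -0.014,"dy": 0.033,"dz": 0,"twist": 0},{"jaw": 1,"dx": -0.014,"dy": 0.033,"dz": 0,"twist": 0},{"jaw": 1,"dx": -0.014,"dy": 0.033,"dz": 0,"twist": 0},{"jaw": 1,"dx": -0.014,"dy": 0.033,"dz": 0,"twist": 0},{"jaw": 1,"dx": -0.014,"dy": 0.033,"dz": 0,"twist": 0},{"jaw": 1,"dx": -0.014,"dy": 0.033,"dz": 0,"twist": 0},{"jaw": 1,"dx": -0.014,"dy": 0.033,"dz": 0,"twist": 0},{"jaw": 1,"dx": -0.014,"dy": 0.033,"dz": 0,"twist": 0},{"jaw": 1,"dx": -0.014,"dy": 0.033,"dz": 0,"twist": 0}]}}

```text
t: 3.0
eef_pos: [0.452, -0.1332, 0.2926]
ee_rot: [3.141, 0.001, -3.141]
force: [0.6, -0.6, 0.7]
width: 0.0877
gripper_force: 0.0
```

Request:
{"op": "move_arm", "data": {"increments": [{"jaw": 1,"dx": -0.014,"dy": 0.033,"dz": 0,"twist": 0},{"jaw": 1,"dx": -0.014,"dy": 0.033,"dz": 0,"twist": 0},{"jaw": 1,"dx": -0.015,"dy": 0.033,"dz": 0,"twist": 0},{"jaw": 1,"dx": 0,"dy": 0,"dz": 0,"twist": 0}]}}

```text
t: 3.33
eef_pos: [0.4969, -0.0316, 0.2924]
ee_rot: [3.141, 0.002, -3.137]
force: [1.1, -0.3, 0.5]
width: 0.0879
gripper_force: 0.0
```

```bash
python3 - <<'E'
from h import *
print(arm.get_state()['eef_pos'],arm.get_state()['q'])
for c in("wrist","scene"):
    cv2.imwrite(f"pics/{c}1.png",arm.grab_frame(c))
    print(c,[(round(d['score'],2),np.round(d['position'],3)) for d in arm.pinpoint(c,"torch")])
E
```

```text
[ 0.49691159 -0.03163327  0.2923886 ] [ 3.31905224e-01  6.32894781e-02 -3.69368035e-01  8.08511447e-05
 -1.13638888e+00 -1.89846434e+00]
wrist [(0.73, array([ 0.584, -0.068,  0.041])), (0.72, array([ 0.496, -0.026,  0.001]))]
scene [(0.74, array([ 0.496, -0.026, -0.001]))]
```

View pics/wrist1.png

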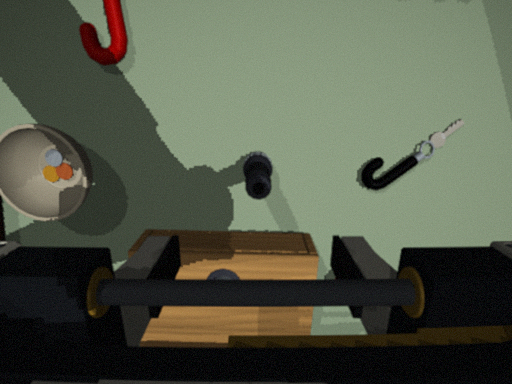

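The wrist view shows the torch top at (258,185), between the opened fingers, with the rack behind it and the fob at (395,170). Next I'll descend and grip.

Request:
{"op": "move_arm", "data": {"increments": [{"jaw": 1,"dx": 0,"dy": 0.004,"dz": 0.028,"twist": 0},{"jaw": 1,"dx": 0,"dy": 0,"dz": 0.028,"twist": 0},{"jaw": 1,"dx": 0,"dy": 0,"dz": 0.028,"twist": 0},{"jaw": 1,"dx": 0,"dy": 0,"dz": 0.028,"twist": 0},{"jaw": 1,"dx": 0,"dy": 0,"dz": 0.028,"twist": 0},{"jaw": 1,"dx": 0,"dy": 0,"dz": 0.028,"twist": 0},{"jaw": 1,"dx": 0,"dy": 0,"dz": 0,"twist": 0},{"jaw": -1,"dx": 0,"dy": 0,"dz": 0,"twist": 0},{"jaw": -1,"dx": 0,"dy": 0,"dz": 0,"twist": 0},{"jaw": -1,"dx": 0,"dy": 0,"dz": 0,"twist": 0},{"jaw": -1,"dx": 0,"dy": 0,"dz": 0,"twist": 0},{"jaw": -1,"dx": 0,"dy": 0,"dz": 0,"twist": 0}], "force": 25}}

```text
t: 4.53
eef_pos: [0.4952, -0.0318, 0.1255]
ee_rot: [3.141, 0.003, -3.141]
force: [0.2, 0.2, -0.4]
width: 0.0596
gripper_force: 0.0
```

Request:
{"op": "move_arm", "data": {"increments": [{"jaw": -1,"dx": 0,"dy": 0,"dz": 0,"twist": 0},{"jaw": -1,"dx": 0,"dy": 0,"dz": 0,"twist": 0},{"jaw": -1,"dx": 0,"dy": 0,"dz": -0.01,"twist": 0},{"jaw": -1,"dx": 0,"dy": 0,"dz": -0.02,"twist": 0},{"jaw": -1,"dx": 0,"dy": 0,"dz": -0.03,"twist": 0},{"jaw": -1,"dx": 0,"dy": 0,"dz": -0.03,"twist": 0},{"jaw": -1,"dx": 0,"dy": 0,"dz": -0.01,"twist": 0}]}}

```text
t: 5.12
eef_pos: [0.4962, -0.0316, 0.2285]
ee_rot: [3.141, 0.006, -3.14]
force: [0.6, -0.5, 0.2]
width: 0.0129
gripper_force: 0.0
```

I lifted before the slow fingers had closed, so the torch was not grasped. I'll reopen part way, centre the tool and retry with more closing time.

Request:
{"op": "move_arm", "data": {"increments": [{"jaw": 0.3,"dx": 0,"dy": 0.005,"dz": 0,"twist": 0},{"jaw": 0.3,"dx": 0,"dy": 0,"dz": 0,"twist": 0},{"jaw": 0.3,"dx": 0,"dy": 0,"dz": 0,"twist": 0},{"jaw": 0.3,"dx": 0,"dy": 0,"dz": 0,"twist": 0},{"jaw": 0.3,"dx": 0,"dy": 0,"dz": 0,"twist": 0},{"jaw": 0.3,"dx": 0,"dy": 0,"dz": 0,"twist": 0},{"jaw": 0.3,"dx": 0,"dy": 0,"dz": 0,"twist": 0}]}}

```text
t: 5.7
eef_pos: [0.4944, -0.027, 0.2236]
ee_rot: [-3.141, -0.001, -3.141]
force: [-0.0, 0.9, -0.2]
width: 0.0529
gripper_force: 0.0
```

```bash
python3 - <<'E'
from h import *
s=arm.get_state();print(s['eef_pos'],s['width'])
for c in("scene","wrist","top"):
    arm.grab_frame(c)
    print(c,[(round(d['score'],2),np.round(d['position'],3)) for d in arm.pinpoint(c,"torch")])
E
```

```text
[ 0.49440384 -0.02698078  0.2235834 ] 0.052949047820686504
scene [(0.56, array([ 0.495, -0.024, -0.005]))]
wrist [(0.64, array([ 0.581, -0.069,  0.041])), (0.63, array([ 0.494, -0.027,  0.   ]))]
top [(0.41, array([ 0.498, -0.028, -0.   ]))]
```

Request:
{"op": "move_arm", "data": {"increments": [{"jaw": 0.3,"dx": 0,"dy": 0,"dz": 0.02,"twist": 0},{"jaw": 0.3,"dx": 0,"dy": 0,"dz": 0.03,"twist": 0},{"jaw": 0.3,"dx": 0,"dy": 0,"dz": 0.03,"twist": 0},{"jaw": 0.3,"dx": 0,"dy": 0,"dz": 0.022,"twist": 0},{"jaw": -1,"dx": 0,"dy": 0,"dz": 0,"twist": 0},{"jaw": -1,"dx": 0,"dy": 0,"dz": 0,"twist": 0},{"jaw": -1,"dx": 0,"dy": 0,"dz": 0,"twist": 0},{"jaw": -1,"dx": 0,"dy": 0,"dz": 0,"twist": 0},{"jaw": -1,"dx": 0,"dy": 0,"dz": 0,"twist": 0},{"jaw": -1,"dx": 0,"dy": 0,"dz": 0,"twist": 0},{"jaw": -1,"dx": 0,"dy": 0,"dz": 0,"twist": 0},{"jaw": -1,"dx": 0,"dy": 0,"dz": 0,"twist": 0}], "force": 25}}

```text
t: 7.0
eef_pos: [0.4955, -0.0266, 0.1235]
ee_rot: [3.141, 0.003, -3.14]
force: [-1.1, 0.2, 7.4]
width: 0.0255
gripper_force: 25.0
```

Request:
{"op": "move_arm", "data": {"increments": [{"jaw": -1,"dx": 0,"dy": 0,"dz": -0.015,"twist": 0},{"jaw": -1,"dx": 0,"dy": 0,"dz": -0.03,"twist": 0},{"jaw": -1,"dx": 0,"dy": 0,"dz": -0.03,"twist": 0},{"jaw": -1,"dx": 0,"dy": 0,"dz": -0.025,"twist": 0},{"jaw": -1,"dx": 0.01,"dy": -0.025,"dz": 0,"twist": 0},{"jaw": -1,"dx": 0.01,"dy": -0.025,"dz": 0,"twist": 0},{"jaw": -1,"dx": 0.01,"dy": -0.025,"dz": 0,"twist": 0},{"jaw": -1,"dx": 0.01,"dy": -0.025,"dz": 0,"twist": 0},{"jaw": -1,"dx": 0.01,"dy": -0.025,"dz": 0,"twist": 0},{"jaw": -1,"dx": 0.01,"dy": -0.025,"dz": 0,"twist": 0},{"jaw": -1,"dx": 0.01,"dy": -0.025,"dz": 0,"twist": 0},{"jaw": -1,"dx": 0.01,"dy": -0.025,"dz": 0,"twist": 0}]}}

```text
t: 8.0
eef_pos: [0.4137, -0.2279, 0.2223]
ee_rot: [3.141, 0.0, -3.141]
force: [-0.1, 0.5, -1.6]
width: 0.0256
gripper_force: 25.0
```

Request:
{"op": "move_arm", "data": {"increments": [{"jaw": -1,"dx": 0.01,"dy": -0.025,"dz": 0,"twist": 0},{"jaw": -1,"dx": 0.01,"dy": -0.025,"dz": 0,"twist": 0},{"jaw": -1,"dx": 0.01,"dy": -0.025,"dz": 0,"twist": 0},{"jaw": -1,"dx": 0.01,"dy": -0.025,"dz": 0,"twist": 0},{"jaw": -1,"dx": 0.01,"dy": -0.025,"dz": 0,"twist": 0},{"jaw": -1,"dx": 0,"dy": 0,"dz": 0,"twist": 0}]}}

```text
t: 8.5
eef_pos: [0.3631, -0.3547, 0.222]
ee_rot: [-3.142, -0.001, 3.14]
force: [0.5, 0.1, -1.5]
width: 0.0255
gripper_force: 25.0
```

Request:
{"op": "move_arm", "data": {"increments": [{"jaw": -1,"dx": 0,"dy": 0,"dz": 0.02,"twist": 0},{"jaw": -1,"dx": 0,"dy": 0,"dz": 0.03,"twist": 0},{"jaw": -1,"dx": 0,"dy": 0,"dz": 0.03,"twist": 0},{"jaw": -1,"dx": 0,"dy": 0,"dz": 0.014,"twist": 0},{"jaw": -1,"dx": 0,"dy": 0,"dz": 0.002,"twist": 0},{"jaw": -1,"dx": 0,"dy": 0,"dz": 0.001,"twist": 0},{"jaw": -1,"dx": 0,"dy": 0,"dz": 0.001,"twist": 0}]}}

```text
t: 9.08
eef_pos: [0.3654, -0.3521, 0.1249]
ee_rot: [-3.141, 0.001, -3.14]
force: [0.0, -0.0, -1.8]
width: 0.0254
gripper_force: 25.0
```

Request:
{"op": "move_arm", "data": {"increments": [{"jaw": -1,"dx": 0,"dy": 0,"dz": 0.001,"twist": 0},{"jaw": -1,"dx": 0,"dy": 0,"dz": 0.001,"twist": 0},{"jaw": -1,"dx": 0,"dy": 0,"dz": 0,"twist": 0}]}}

```text
t: 9.33
eef_pos: [0.3655, -0.3522, 0.1233]
ee_rot: [-3.141, 0.002, -3.14]
force: [-0.4, 0.8, 3.9]
width: 0.0254
gripper_force: 25.0
```

Contact with the cover shows in the force. I'll release and rise.

Request:
{"op": "move_arm", "data": {"increments": [{"jaw": 0.5,"dx": 0,"dy": 0,"dz": 0,"twist": 0},{"jaw": 0.5,"dx": 0,"dy": 0,"dz": 0,"twist": 0},{"jaw": 0.5,"dx": 0,"dy": 0,"dz": 0,"twist": 0},{"jaw": 0.5,"dx": 0,"dy": 0,"dz": 0,"twist": 0},{"jaw": 0.5,"dx": 0,"dy": 0,"dz": 0,"twist": 0},{"jaw": 0.5,"dx": 0,"dy": 0,"dz": 0,"twist": 0},{"jaw": 0.5,"dx": 0,"dy": 0,"dz": -0.02,"twist": 0},{"jaw": 0.5,"dx": 0,"dy": 0,"dz": -0.03,"twist": 0},{"jaw": 0.5,"dx": 0,"dy": 0,"dz": -0.03,"twist": 0},{"jaw": 0.5,"dx": 0,"dy": 0,"dz": -0.02,"twist": 0}]}}

```text
t: 10.17
eef_pos: [0.3653, -0.3524, 0.2247]
ee_rot: [-3.14, 0.002, -3.14]
force: [0.3, 0.5, 0.2]
width: 0.066
gripper_force: 0.0
```

```bash
python3 - <<'E'
from h import *
s=arm.get_state();print(s['eef_pos'],s['width'])
for c in("scene","wrist","top"):
    im=arm.grab_frame(c)
    for n in("torch","button_top","rack"):print(c,n,[(round(d['score'],2),np.round(d['position'],3)) for d in arm.pinpoint(c,n)])
    if c=="scene":cv2.imwrite("pics/scene2.png",im)
E
```

```text
[ 0.36527324 -0.35238637  0.22473478] 0.06597773592457347
scene torch [(0.88, array([ 0.364, -0.35 , -0.003])), (0.59, array([ 0.495, -0.281, -0.001]))]
scene button_top [(0.44, array([ 0.622, -0.069,  0.092]))]
scene rack [(0.78, array([ 0.676, -0.071, -0.004]))]
wrist torch [(0.58, array([ 0.366, -0.354, -0.002]))]
wrist button_top []
wrist rack [(0.23, array([ 0.558, -0.407,  0.004]))]
top torch []
top button_top [(0.56, array([ 0.624, -0.07 ,  0.09 ]))]
top rack [(0.86, array([ 0.681, -0.072, -0.   ])), (0.34, array([ 0.501,  0.151, -0.001]))]
```

View pics/scene2.png

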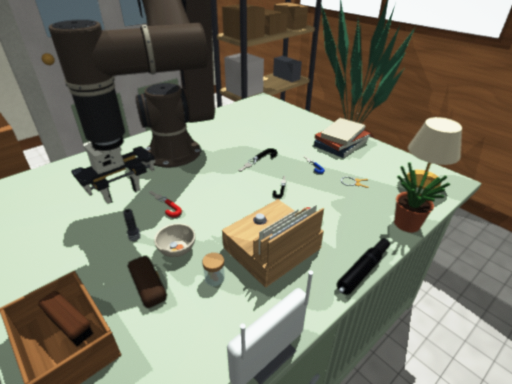

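The torch stands upright at (130,225) in the scene picture, clear of the drawer. Next I'll go above the button with the fingers shut.

Request:
{"op": "move_arm", "data": {"increments": [{"jaw": -1,"dx": 0,"dy": 0,"dz": -0.03,"twist": 0},{"jaw": -1,"dx": -0.023,"dy": 0.026,"dz": 0,"twist": 0},{"jaw": -1,"dx": -0.023,"dy": 0.026,"dz": 0,"twist": 0},{"jaw": -1,"dx": -0.023,"dy": 0.026,"dz": 0,"twist": 0},{"jaw": -1,"dx": -0.023,"dy": 0.026,"dz": 0,"twist": 0},{"jaw": -1,"dx": -0.023,"dy": 0.026,"dz": 0,"twist": 0},{"jaw": -1,"dx": -0.023,"dy": 0.026,"dz": 0,"twist": 0},{"jaw": -1,"dx": -0.023,"dy": 0.026,"dz": 0,"twist": 0},{"jaw": -1,"dx": -0.023,"dy": 0.026,"dz": 0,"twist": 0},{"jaw": -1,"dx": -0.023,"dy": 0.026,"dz": 0,"twist": 0},{"jaw": -1,"dx": -0.023,"dy": 0.026,"dz": 0,"twist": 0},{"jaw": -1,"dx": -0.027,"dy": 0.022,"dz": 0,"twist": 0}]}}

```text
t: 11.77
eef_pos: [0.6221, -0.0679, 0.252]
ee_rot: [3.141, -0.0, -3.14]
force: [-0.1, -1.5, 0.7]
width: 0.0003
gripper_force: 0.0
```

Request:
{"op": "move_arm", "data": {"increments": [{"jaw": -1,"dx": 0,"dy": 0,"dz": 0.03,"twist": 0},{"jaw": -1,"dx": 0,"dy": 0,"dz": 0.03,"twist": 0},{"jaw": -1,"dx": 0,"dy": 0,"dz": 0.022,"twist": 0},{"jaw": -1,"dx": 0,"dy": 0,"dz": 0,"twist": 0},{"jaw": -1,"dx": 0,"dy": 0,"dz": 0,"twist": 0}]}}

```text
t: 12.18
eef_pos: [0.6211, -0.0699, 0.1691]
ee_rot: [-3.141, -0.003, -3.141]
force: [-0.3, 0.6, 1.0]
width: 0.0
gripper_force: 0.0
```

Request:
{"op": "move_arm", "data": {"increments": [{"jaw": -1,"dx": 0,"dy": 0,"dz": 0.009,"twist": 0},{"jaw": -1,"dx": 0,"dy": 0,"dz": 0.004,"twist": 0},{"jaw": -1,"dx": 0,"dy": 0,"dz": 0.003,"twist": 0},{"jaw": -1,"dx": 0,"dy": 0,"dz": 0.002,"twist": 0},{"jaw": -1,"dx": 0,"dy": 0,"dz": 0,"twist": 0}]}}

```text
t: 12.6
eef_pos: [0.6221, -0.0698, 0.1531]
ee_rot: [3.141, 0.002, -3.141]
force: [0.6, -1.1, 0.4]
width: 0.0002
gripper_force: 0.3
```

Request:
{"op": "move_arm", "data": {"increments": [{"jaw": -1,"dx": 0,"dy": 0,"dz": 0.002,"twist": 0},{"jaw": -1,"dx": 0,"dy": 0,"dz": 0.002,"twist": 0},{"jaw": -1,"dx": 0,"dy": 0,"dz": 0,"twist": 0}]}}

```text
t: 12.85
eef_pos: [0.6222, -0.0698, 0.1489]
ee_rot: [-3.142, 0.002, -3.141]
force: [0.6, 0.3, 4.3]
width: 0.0005
gripper_force: 2.3
```

```bash
python3 - <<'E'
from h import *
s=arm.get_state();print(s['eef_pos'],s['force'])
for c in("top","scene"):
    arm.grab_frame(c)
    for n in("drawer_front","drawer_in"):print(c,n,[(round(d['score'],2),np.round(d['position'],3)) for d in arm.pinpoint(c,n)])
E
```

```text
[ 0.62216082 -0.06980847  0.14893915] [0.63024489 0.30016268 4.25723757]
top drawer_front [(0.67, array([ 0.545, -0.069,  0.04 ]))]
top drawer_in [(0.6, array([ 0.609, -0.067,  0.02 ]))]
scene drawer_front []
scene drawer_in [(0.98, array([ 0.561, -0.07 ,  0.015]))]
```

The drawer is springing out. I'll rise and head to the fob, opening the gripper and twisting by -125°.

Request:
{"op": "move_arm", "data": {"increments": [{"jaw": -1,"dx": 0,"dy": 0,"dz": -0.03,"twist": 0},{"jaw": -1,"dx": 0,"dy": 0,"dz": -0.03,"twist": 0},{"jaw": -1,"dx": 0,"dy": 0,"dz": -0.03,"twist": 0},{"jaw": 0,"dx": 0,"dy": 0,"dz": -0.02,"twist": 0},{"jaw": 0,"dx": 0.015,"dy": 0.0275,"dz": 0,"twist": 0},{"jaw": 0,"dx": 0.015,"dy": 0.0275,"dz": 0,"twist": 0},{"jaw": 0,"dx": 0.015,"dy": 0.0275,"dz": 0,"twist": 0},{"jaw": 0,"dx": 0.015,"dy": 0.0275,"dz": 0,"twist": 0},{"jaw": 0,"dx": 0.015,"dy": 0.0275,"dz": 0,"twist": 0},{"jaw": 0,"dx": 0.015,"dy": 0.0275,"dz": 0,"twist": 0},{"jaw": 0,"dx": 0.015,"dy": 0.0275,"dz": 0,"twist": 0},{"jaw": 0,"dx": 0.017,"dy": 0.0275,"dz": 0,"twist": 0}]}}

```text
t: 14.15
eef_pos: [0.4985, 0.1512, 0.258]
ee_rot: [3.141, -0.0, -3.141]
force: [0.8, 0.9, -0.1]
width: 0.0436
gripper_force: 0.0
```

Request:
{"op": "move_arm", "data": {"increments": [{"jaw": 0,"dx": 0,"dy": 0,"dz": 0,"twist": -0.121},{"jaw": 0,"dx": 0,"dy": 0,"dz": 0,"twist": -0.121},{"jaw": 0,"dx": 0,"dy": 0,"dz": 0,"twist": -0.121},{"jaw": 0,"dx": 0,"dy": 0,"dz": 0,"twist": -0.121},{"jaw": 0,"dx": 0,"dy": 0,"dz": 0,"twist": -0.121},{"jaw": 0,"dx": 0,"dy": 0,"dz": 0,"twist": -0.121},{"jaw": 0,"dx": 0,"dy": 0,"dz": 0,"twist": -0.121},{"jaw": 0,"dx": 0,"dy": 0,"dz": 0,"twist": -0.121},{"jaw": 0,"dx": 0,"dy": 0,"dz": 0,"twist": -0.121}]}}

```text
t: 14.9
eef_pos: [0.4992, 0.15, 0.2578]
ee_rot: [3.141, -0.0, -2.046]
force: [-0.5, 0.7, 0.1]
width: 0.0438
gripper_force: 0.0
```

Request:
{"op": "move_arm", "data": {"increments": [{"jaw": 0,"dx": 0,"dy": 0,"dz": 0,"twist": -0.121},{"jaw": 0,"dx": 0,"dy": 0,"dz": 0,"twist": -0.121},{"jaw": 0,"dx": 0,"dy": 0,"dz": 0,"twist": -0.121},{"jaw": 0,"dx": 0,"dy": 0,"dz": 0,"twist": -0.121},{"jaw": 0,"dx": 0,"dy": 0,"dz": 0,"twist": -0.121},{"jaw": 0,"dx": 0,"dy": 0,"dz": 0,"twist": -0.121},{"jaw": 0,"dx": 0,"dy": 0,"dz": 0,"twist": -0.121},{"jaw": 0,"dx": 0,"dy": 0,"dz": 0,"twist": -0.121},{"jaw": 0,"dx": 0,"dy": 0,"dz": 0,"twist": -0.121}]}}

```text
t: 15.65
eef_pos: [0.4992, 0.15, 0.2578]
ee_rot: [3.141, 0.0, -0.957]
force: [-0.0, -0.3, -0.4]
width: 0.044
gripper_force: 0.0
```

```bash
python3 - <<'E'
from h import *
s=arm.get_state();print(s['t'],s['eef_pos'],s['ee_rot'],s['q'],s['width'])
for c in("scene","top"):
    arm.grab_frame(c)
    for n in("drawer_front","drawer_in","fob"):print(c,n,[(round(d['score'],2),np.round(d['position'],3)) for d in arm.pinpoint(c,n)])
info=arm.camera_info("wrist");im=arm.grab_frame("wrist");cv2.imwrite("pics/wrist3.png",im)
print([(round(d['score'],2),np.round(d['position'],3)) for d in arm.pinpoint("wrist","fob")])
for d in arm.silhouettes("wrist","fob"):
    ys,xs=np.nonzero(d['pixels']);w=unproj("wrist",np.c_[xs,ys],0.007,info)[:,:2]
    m,(L,W),a=cv2.minAreaRect(w.astype(np.float32));v=np.linalg.eigh(np.cov(w.T))[1][:,1]
    print('fob',round(d['score'],2),xs.mean(),ys.mean(),np.round(m,3),round(L,3),round(W,3),a,'axis deg',np.degrees(np.arctan2(v[1],v[0])))
E
```

```text
15.65 [0.49922789 0.14996558 0.25783522] [ 3.14118924e+00  2.02500306e-04 -9.57088144e-01] [ 6.68478394e-01  1.32415181e-01 -3.73869920e-01 -2.56396307e-04
 -1.06490296e+00 -5.46458796e-02] 0.04397421563124147
scene drawer_front [(0.89, array([ 0.466, -0.066,  0.037]))]
scene drawer_in [(0.71, array([ 0.525, -0.068,  0.013]))]
scene fob [(0.63, array([0.276, 0.263, 0.001])), (0.63, array([ 0.316, -0.19 , -0.   ])), (0.48, array([ 0.479,  0.376, -0.002])), (0.45, array([ 0.501,  0.147, -0.001]))]
top drawer_front [(0.89, array([ 0.467, -0.068,  0.042]))]
top drawer_in [(0.66, array([ 0.529, -0.066,  0.022]))]
top fob [(0.86, array([ 0.484,  0.367, -0.003])), (0.74, array([ 0.275,  0.258, -0.   ])), (0.68, array([ 0.316, -0.19 ,  0.001])), (0.52, array([ 0.501,  0.152, -0.   ])), (0.15, array([ 0.555, -0.405,  0.003]))]
[(0.69, array([0.5  , 0.148, 0.001])), (0.56, array([ 0.468, -0.066,  0.046]))]
fob 0.72 324.44086021505376 314.96774193548384 [0.305 0.21 ] 0.18 0.014 87.69804382324219 axis deg 86.4256087894277
fob 0.65 259.91676942046854 177.88039457459925 [0.475 0.166] 0.04 0.141 36.086936950683594 axis deg 121.55161464282098
fob 0.42 204.73214285714286 331.05357142857144 [0.43  0.373] 0.017 0.012 35.130550384521484 axis deg -153.2453244013018
```

View pics/wrist3.png

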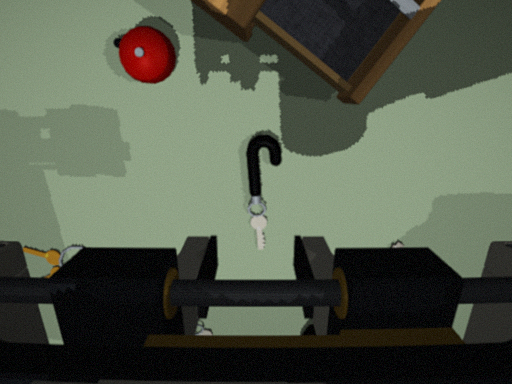

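The wrist view shows the small black fob with its shaft from (252,150) to (257,195), its key down to (262,245), and the drawer open at upper right. The drawer front reads x≈0.467, so it is fully out. I'll compute the shaft axis.

```bash
python3 - <<'E'
from h import *
info=arm.camera_info("wrist");w=unproj("wrist",[[253,155],[257,195],[262,246],[255,172]],0.007,info)[:,:2]
print(w.round(4),[np.degrees(np.arctan2(*(w[i]-w[0])[::-1])) for i in(1,2)])
d=[d for d in arm.silhouettes("wrist","fob") if abs(np.nonzero(d['pixels'])[0].mean()-178)<8][0]['pixels']
rows=range(158,194);c=[(np.nonzero(d[r,:264])[0].mean(),r) for r in rows];
ww=unproj("wrist",c,0.007,info)[:,:2];v=np.linalg.svd(ww-ww.mean(0))[2][0];print(ww.mean(0),np.degrees(np.arctan2(v[1],v[0])))
s=arm.get_state();psi=s['ee_rot'][2];D=np.array([.5005,.149])-s['eef_pos'][:2]
print(D@[np.cos(psi),np.sin(psi)],D@[np.sin(psi),-np.cos(psi)])
E
```

```text
[[0.5131 0.1335]
 [0.4822 0.17  ]
 [0.4388 0.2214]
 [0.5    0.1484]] [np.float64(130.26456859908149), np.float64(130.2055999802223)]
[0.49862292 0.15268858] 129.84796284447503
0.001534899858416109 -0.00021875114609831557
```

Request:
{"op": "move_arm", "data": {"increments": [{"jaw": 0,"dx": 0.001,"dy": 0,"dz": 0.02,"twist": -0.085},{"jaw": 0,"dx": 0,"dy": 0,"dz": 0.03,"twist": 0},{"jaw": 0,"dx": 0,"dy": 0,"dz": 0.03,"twist": 0},{"jaw": 0,"dx": 0,"dy": 0,"dz": 0.03,"twist": 0},{"jaw": 0,"dx": 0,"dy": 0,"dz": 0.03,"twist": 0},{"jaw": 0,"dx": 0,"dy": 0,"dz": 0.025,"twist": 0},{"jaw": 0,"dx": 0,"dy": 0,"dz": 0.015,"twist": 0},{"jaw": 0,"dx": 0,"dy": 0,"dz": 0.005,"twist": 0},{"jaw": 0,"dx": 0,"dy": 0,"dz": 0,"twist": 0}]}}

```text
t: 17.0
eef_pos: [0.4994, 0.1489, 0.0717]
ee_rot: [3.139, 0.0, -0.878]
force: [-0.3, 0.6, 0.4]
width: 0.0437
gripper_force: 0.1
```

Request:
{"op": "move_arm", "data": {"increments": [{"jaw": 0,"dx": 0,"dy": 0,"dz": 0.003,"twist": 0},{"jaw": -1,"dx": 0,"dy": 0,"dz": 0,"twist": 0},{"jaw": -1,"dx": 0,"dy": 0,"dz": 0,"twist": 0},{"jaw": -1,"dx": 0,"dy": 0,"dz": 0,"twist": 0},{"jaw": -1,"dx": 0,"dy": 0,"dz": 0,"twist": 0},{"jaw": -1,"dx": 0,"dy": 0,"dz": 0,"twist": 0},{"jaw": -1,"dx": 0,"dy": 0,"dz": 0,"twist": 0},{"jaw": -1,"dx": 0,"dy": 0,"dz": 0,"twist": 0},{"jaw": -1,"dx": 0,"dy": 0,"dz": 0,"twist": 0}], "force": 25}}

```text
t: 17.75
eef_pos: [0.5003, 0.1495, 0.0706]
ee_rot: [-3.141, -0.0, -0.878]
force: [-1.4, -0.1, 3.5]
width: 0.0132
gripper_force: 24.7
```

Request:
{"op": "move_arm", "data": {"increments": [{"jaw": -1,"dx": 0,"dy": 0,"dz": -0.02,"twist": 0},{"jaw": -1,"dx": 0,"dy": 0,"dz": -0.03,"twist": 0},{"jaw": -1,"dx": 0,"dy": 0,"dz": -0.03,"twist": 0},{"jaw": -1,"dx": 0,"dy": 0,"dz": -0.03,"twist": 0},{"jaw": -1,"dx": 0,"dy": 0,"dz": -0.02,"twist": 0.119},{"jaw": -1,"dx": 0,"dy": 0,"dz": 0,"twist": 0.119},{"jaw": -1,"dx": 0,"dy": 0,"dz": 0,"twist": 0.119},{"jaw": -1,"dx": 0,"dy": 0,"dz": 0,"twist": 0.119},{"jaw": -1,"dx": 0,"dy": 0,"dz": 0,"twist": 0.119},{"jaw": -1,"dx": 0,"dy": 0,"dz": 0,"twist": 0.119},{"jaw": -1,"dx": 0,"dy": 0,"dz": 0,"twist": 0}]}}

```text
t: 18.67
eef_pos: [0.4997, 0.1491, 0.1999]
ee_rot: [3.141, -0.0, -1.597]
force: [-0.3, -0.5, -0.5]
width: 0.0132
gripper_force: 24.7
```

Request:
{"op": "move_arm", "data": {"increments": [{"jaw": -1,"dx": 0.027,"dy": -0.0045,"dz": 0,"twist": 0},{"jaw": -1,"dx": 0.027,"dy": -0.0045,"dz": 0,"twist": 0},{"jaw": -1,"dx": 0.027,"dy": -0.0045,"dz": 0,"twist": 0},{"jaw": -1,"dx": 0.027,"dy": -0.0045,"dz": 0,"twist": 0},{"jaw": -1,"dx": 0.027,"dy": -0.0045,"dz": 0,"twist": 0},{"jaw": -1,"dx": 0.027,"dy": -0.0045,"dz": 0,"twist": 0},{"jaw": -1,"dx": 0.027,"dy": -0.0045,"dz": 0,"twist": 0},{"jaw": -1,"dx": 0.027,"dy": -0.0045,"dz": 0,"twist": 0},{"jaw": -1,"dx": 0.027,"dy": -0.0045,"dz": 0,"twist": 0},{"jaw": -1,"dx": 0,"dy": 0,"dz": 0,"twist": 0},{"jaw": -1,"dx": 0,"dy": 0,"dz": 0,"twist": 0}]}}

```text
t: 19.58
eef_pos: [0.5351, -0.0959, 0.1997]
ee_rot: [3.141, -0.0, -1.591]
force: [0.2, -0.2, -1.6]
width: 0.013
gripper_force: 24.7
```

```bash
python3 - <<'E'
from h import *
s=arm.get_state();print(s['t'],s['eef_pos'],s['ee_rot'],s['q'],s['width'])
for c in("scene","top","wrist"):
    im=arm.grab_frame(c)
    for n in("drawer_front","drawer_in","fob"):print(c,n,[(round(d['score'],2),np.round(d['position'],3)) for d in arm.pinpoint(c,n)])
cv2.imwrite("pics/wrist4.png",im)
E
```

```text
19.5833 [ 0.53511384 -0.09586685  0.19970076] [ 3.14074223e+00 -7.18632993e-05 -1.59088224e+00] [ 1.83239975e-01  2.25153551e-01 -4.04651429e-01 -1.25322256e-04
 -9.41838765e-01 -2.03252150e-01] 0.012971547541858074
scene drawer_front [(0.6, array([ 0.465, -0.064,  0.039]))]
scene drawer_in [(0.79, array([ 0.528, -0.068,  0.018]))]
scene fob [(0.65, array([0.273, 0.261, 0.004])), (0.61, array([ 0.317, -0.19 ,  0.003])), (0.44, array([ 0.533, -0.098,  0.128])), (0.42, array([ 0.482,  0.375, -0.002])), (0.34, array([ 0.529, -0.069,  0.016]))]
top drawer_front [(0.75, array([ 0.47 , -0.065,  0.043]))]
top drawer_in [(0.71, array([ 0.53 , -0.067,  0.021])), (0.56, array([ 0.656, -0.26 , -0.003]))]
top fob [(0.74, array([ 0.316, -0.192,  0.002])), (0.61, array([ 0.655, -0.26 ,  0.001]))]
wrist drawer_front [(0.74, array([ 0.466, -0.065,  0.041]))]
wrist drawer_in [(0.6, array([ 0.536, -0.066,  0.024]))]
wrist fob [(0.92, array([ 0.321, -0.189, -0.001])), (0.9, array([ 0.535, -0.095,  0.125]))]
```

View pics/wrist4.png

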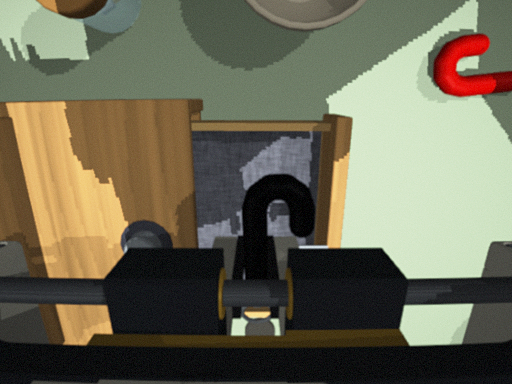

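The fob is held with its crook at (280,195) in the wrist view, squarely over the open drawer, whose interior spans columns 192–325. I'll lower it, keeping the gripper body above the button, and release.

Request:
{"op": "move_arm", "data": {"increments": [{"jaw": -1,"dx": 0,"dy": 0,"dz": 0.02,"twist": 0},{"jaw": -1,"dx": 0,"dy": 0,"dz": 0.03,"twist": 0},{"jaw": -1,"dx": 0,"dy": 0,"dz": 0.03,"twist": 0},{"jaw": -1,"dx": 0,"dy": 0,"dz": 0.016,"twist": 0},{"jaw": -1,"dx": 0,"dy": 0,"dz": 0.006,"twist": 0},{"jaw": -1,"dx": 0,"dy": 0,"dz": 0,"twist": 0}]}}

```text
t: 20.68
eef_pos: [0.5347, -0.0946, 0.0968]
ee_rot: [3.139, -0.001, -1.592]
force: [0.4, -0.0, -0.2]
width: 0.0134
gripper_force: 24.7
```

Request:
{"op": "move_arm", "data": {"increments": [{"jaw": -0.35,"dx": 0,"dy": 0,"dz": 0,"twist": 0},{"jaw": -0.35,"dx": 0,"dy": 0,"dz": 0,"twist": 0},{"jaw": -0.35,"dx": 0,"dy": 0,"dz": 0,"twist": 0},{"jaw": -0.35,"dx": 0,"dy": 0,"dz": 0,"twist": 0},{"jaw": -0.35,"dx": 0,"dy": 0,"dz": 0,"twist": 0},{"jaw": -0.35,"dx": 0,"dy": 0,"dz": -0.02,"twist": 0},{"jaw": -0.35,"dx": 0,"dy": 0,"dz": -0.03,"twist": 0},{"jaw": -0.35,"dx": 0,"dy": 0,"dz": -0.03,"twist": 0},{"jaw": -1,"dx": 0,"dy": 0,"dz": -0.03,"twist": 0}]}}

```text
t: 21.43
eef_pos: [0.5351, -0.0946, 0.2098]
ee_rot: [3.142, -0.0, -1.592]
force: [1.1, -0.9, 0.2]
width: 0.0255
gripper_force: 0.0
```

```bash
python3 - <<'E'
from h import *
s=arm.get_state();print(s['t'],s['eef_pos'],s['ee_rot'],s['q'],s['width'])
for c in("scene","wrist"):
    im=arm.grab_frame(c)
    for n in("drawer_front","fob"):print(c,n,[(round(d['score'],2),np.round(d['position'],3)) for d in arm.pinpoint(c,n)])
cv2.imwrite("pics/wrist5.png",im)
E
```

```text
21.4333 [ 0.53512109 -0.0945585   0.20976873] [ 3.14154547e+00 -7.64718810e-05 -1.59174407e+00] [ 1.85868636e-01  2.13884873e-01 -3.93257812e-01  7.93285199e-05
 -9.63715522e-01 -2.06861639e-01] 0.025481503176967756
scene drawer_front [(0.63, array([ 0.464, -0.067,  0.038])), (0.51, array([ 0.656, -0.266,  0.005]))]
scene fob [(0.72, array([ 0.314, -0.188,  0.003])), (0.71, array([ 0.538, -0.099,  0.02 ])), (0.67, array([0.481, 0.374, 0.   ])), (0.56, array([0.275, 0.264, 0.002]))]
wrist drawer_front [(0.84, array([ 0.467, -0.064,  0.042]))]
wrist fob [(0.82, array([ 0.32 , -0.192, -0.004]))]
```

View pics/wrist5.png

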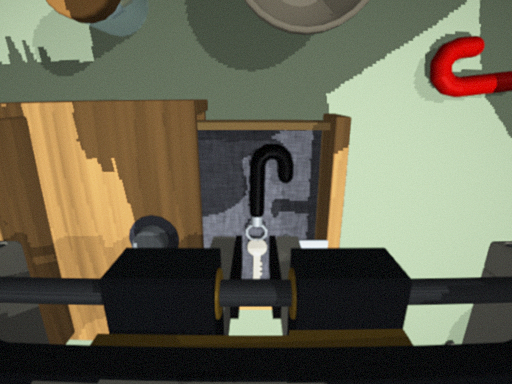

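The keys lie flat inside the drawer, with the crook at (272,165) and the key at (257,260). Next I'll move in front of the drawer, shut the fingers and turn back to yaw π.

Request:
{"op": "move_arm", "data": {"increments": [{"jaw": -1,"dx": -0.006,"dy": 0.0275,"dz": 0,"twist": 0},{"jaw": -1,"dx": -0.006,"dy": 0.0275,"dz": 0,"twist": 0},{"jaw": -1,"dx": -0.006,"dy": 0.0275,"dz": 0,"twist": 0},{"jaw": -1,"dx": -0.006,"dy": 0.0275,"dz": 0,"twist": 0},{"jaw": -1,"dx": 0,"dy": 0,"dz": 0,"twist": 0.12},{"jaw": -1,"dx": 0,"dy": 0,"dz": 0,"twist": 0.12},{"jaw": -1,"dx": 0,"dy": 0,"dz": 0,"twist": 0.12},{"jaw": -1,"dx": 0,"dy": 0,"dz": 0,"twist": 0.12},{"jaw": -1,"dx": 0,"dy": 0,"dz": 0,"twist": 0.12},{"jaw": -1,"dx": 0,"dy": 0,"dz": 0,"twist": 0.12},{"jaw": -1,"dx": 0,"dy": 0,"dz": 0,"twist": 0.12}]}}

```text
t: 22.65
eef_pos: [0.4253, -0.0683, 0.2071]
ee_rot: [3.14, -0.002, -2.438]
force: [0.2, -0.0, -0.1]
width: 0.0004
gripper_force: 0.0
```

Request:
{"op": "move_arm", "data": {"increments": [{"jaw": -1,"dx": 0,"dy": 0,"dz": 0,"twist": 0.12},{"jaw": -1,"dx": 0,"dy": 0,"dz": 0,"twist": 0.12},{"jaw": -1,"dx": 0,"dy": 0,"dz": 0,"twist": 0.12},{"jaw": -1,"dx": 0,"dy": 0,"dz": 0,"twist": 0.12},{"jaw": -1,"dx": 0,"dy": 0,"dz": 0,"twist": 0.12},{"jaw": -1,"dx": 0,"dy": 0,"dz": 0,"twist": 0.12},{"jaw": -1,"dx": 0,"dy": 0,"dz": 0.03,"twist": 0},{"jaw": -1,"dx": 0,"dy": 0,"dz": 0.03,"twist": 0},{"jaw": -1,"dx": 0,"dy": 0,"dz": 0.03,"twist": 0},{"jaw": -1,"dx": 0,"dy": 0,"dz": 0.015,"twist": 0},{"jaw": -1,"dx": 0,"dy": 0,"dz": 0,"twist": 0}]}}

```text
t: 23.57
eef_pos: [0.4231, -0.0689, 0.0994]
ee_rot: [-3.139, -0.008, 3.131]
force: [-0.6, 1.0, -0.1]
width: 0.0003
gripper_force: 0.0
```

Request:
{"op": "move_arm", "data": {"increments": [{"jaw": -1,"dx": -0.012,"dy": 0,"dz": -0.003,"twist": 0},{"jaw": -1,"dx": -0.012,"dy": 0,"dz": 0,"twist": 0},{"jaw": -1,"dx": -0.012,"dy": 0,"dz": 0,"twist": 0},{"jaw": -1,"dx": -0.012,"dy": 0,"dz": 0,"twist": 0},{"jaw": -1,"dx": -0.012,"dy": 0,"dz": 0,"twist": 0},{"jaw": -1,"dx": -0.012,"dy": 0,"dz": 0,"twist": 0},{"jaw": -1,"dx": -0.012,"dy": 0,"dz": 0,"twist": 0},{"jaw": -1,"dx": -0.012,"dy": 0,"dz": 0,"twist": 0},{"jaw": -1,"dx": -0.012,"dy": 0,"dz": 0,"twist": 0},{"jaw": -1,"dx": -0.012,"dy": 0,"dz": 0,"twist": 0}]}}

```text
t: 24.4
eef_pos: [0.5436, -0.0705, 0.1063]
ee_rot: [-3.14, -0.006, 3.131]
force: [-7.2, -1.9, 5.8]
width: 0.0001
gripper_force: 4.0
```

Request:
{"op": "move_arm", "data": {"increments": [{"jaw": -1,"dx": -0.008,"dy": 0,"dz": 0,"twist": 0},{"jaw": -1,"dx": -0.006,"dy": 0,"dz": 0,"twist": 0},{"jaw": -1,"dx": -0.004,"dy": 0,"dz": 0,"twist": 0},{"jaw": -1,"dx": 0,"dy": 0,"dz": 0,"twist": 0}]}}

```text
t: 24.73
eef_pos: [0.5604, -0.0707, 0.1059]
ee_rot: [-3.14, -0.009, 3.13]
force: [-10.0, -2.5, 5.7]
width: 0.0004
gripper_force: 4.9
```

Request:
{"op": "move_arm", "data": {"increments": [{"jaw": -1,"dx": -0.004,"dy": 0,"dz": 0,"twist": 0},{"jaw": -1,"dx": -0.003,"dy": 0,"dz": 0,"twist": 0},{"jaw": -1,"dx": -0.003,"dy": 0,"dz": 0,"twist": 0},{"jaw": -1,"dx": 0,"dy": 0,"dz": 0,"twist": 0}]}}

```text
t: 25.07
eef_pos: [0.5714, -0.0708, 0.1059]
ee_rot: [-3.14, -0.006, 3.13]
force: [-6.0, -3.6, 1.5]
width: 0.001
gripper_force: 2.6
```

Request:
{"op": "move_arm", "data": {"increments": [{"jaw": -1,"dx": -0.002,"dy": 0,"dz": 0,"twist": 0},{"jaw": -1,"dx": -0.002,"dy": 0,"dz": 0,"twist": 0},{"jaw": -1,"dx": 0,"dy": 0,"dz": 0,"twist": 0}]}}

```text
t: 25.32
eef_pos: [0.5719, -0.0708, 0.1057]
ee_rot: [-3.14, -0.013, 3.129]
force: [-18.7, 2.4, 14.2]
width: 0.0011
gripper_force: 9.6
```

At 18.7 N it is hard against the stop, so I'll back off slowly and look.

Request:
{"op": "move_arm", "data": {"increments": [{"jaw": -1,"dx": 0.003,"dy": 0,"dz": 0,"twist": 0},{"jaw": -1,"dx": 0.005,"dy": 0,"dz": 0,"twist": 0},{"jaw": -1,"dx": 0.01,"dy": 0,"dz": 0,"twist": 0},{"jaw": -1,"dx": 0.02,"dy": 0,"dz": 0,"twist": 0},{"jaw": -1,"dx": 0.03,"dy": 0,"dz": 0,"twist": 0},{"jaw": -1,"dx": 0.03,"dy": 0,"dz": 0,"twist": 0},{"jaw": -1,"dx": 0.03,"dy": 0,"dz": 0,"twist": 0},{"jaw": -1,"dx": 0.02,"dy": 0,"dz": -0.03,"twist": 0},{"jaw": -1,"dx": 0,"dy": 0,"dz": -0.03,"twist": 0},{"jaw": -1,"dx": 0,"dy": 0,"dz": -0.03,"twist": 0},{"jaw": -1,"dx": 0,"dy": 0,"dz": -0.03,"twist": 0}]}}

```text
t: 26.23
eef_pos: [0.429, -0.0683, 0.2282]
ee_rot: [3.141, 0.001, 3.132]
force: [1.6, 0.6, -0.5]
width: 0.0001
gripper_force: 0.0
```

```bash
python3 - <<'E'
from h import *
s=arm.get_state();print(s['t'],s['eef_pos'],s['force'])
ims=[]
for c in("scene","top"):
    im=arm.grab_frame(c);ims.append(im)
    for n in("drawer_front","fob","torch","bell","jar","bowl","rack"):print(c,n,[(round(d['score'],2),np.round(d['position'],3)) for d in arm.pinpoint(c,n)])
cv2.imwrite("pics/end.png",cv2.resize(np.vstack([ims[0][150:350,60:460],ims[1][40:340,60:460]]),None,fx=1.2,fy=1.2))
E
```

```text
26.2333 [ 0.42904744 -0.06825113  0.22822659] [ 1.61484814  0.59174302 -0.54949897]
scene drawer_front []
scene fob [(0.78, array([0.274, 0.26 , 0.003])), (0.66, array([ 0.482,  0.376, -0.002]))]
scene torch [(0.54, array([ 0.364, -0.35 , -0.   ]))]
scene bell []
scene jar [(0.73, array([ 0.658, -0.264,  0.004]))]
scene bowl [(0.77, array([ 0.494, -0.282, -0.002]))]
scene rack [(0.81, array([ 0.675, -0.071, -0.005])), (0.55, array([ 0.497, -0.28 ,  0.   ]))]
top drawer_front []
top fob [(0.69, array([ 0.314, -0.19 ,  0.003])), (0.44, array([0.482, 0.368, 0.001]))]
top torch [(0.84, array([ 0.366, -0.357,  0.002]))]
top bell [(0.75, array([ 0.658,  0.112, -0.004]))]
top jar [(0.61, array([ 0.656, -0.258, -0.001])), (0.29, array([ 0.496, -0.28 , -0.003]))]
top bowl [(0.77, array([ 0.494, -0.28 , -0.003]))]
top rack [(0.98, array([ 0.678, -0.071,  0.001]))]
```

View pics/end.png

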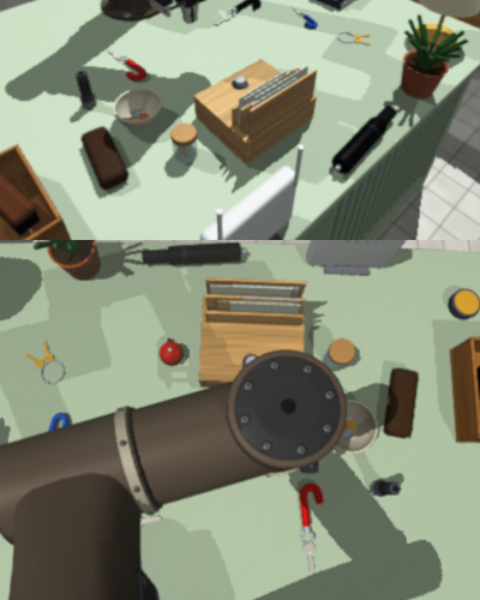

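In both views the drawer has stayed shut: the rack front is flush at about (205,383) in the picture, and nothing sticks out. The torch stands and the other things are unmoved. One wrist reading to confirm, then I'll hand in if it is flush.

```bash
python3 - <<'E'
from h import *
arm.grab_frame("wrist")
r=arm.pinpoint("wrist","drawer_front");print(r)
d=[d for d in r if d['score']>.4 and abs(d['position'][1]+.07)<.03]
if d and d[0]['position'][0]>0.572: print(arm.job_done())
E
```

```text
[{'position': [0.5804, -0.0693, 0.0414], 'score': 0.65}]
the job is handed in; nothing more can be done
None
```

The job is handed in: the torch stands upright clear of the drawer, and the small black umbrella-handle keys are in the drawer. The drawer stayed flush after I pushed it to its stop and backed away, so the catch appears to hold. No verdict came back.

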